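Lock one turntable brake, release another

TASK

Three turntables with red brake pedals stand on the desk. First push the pedal of the turntable with the olive-yellow board fully down, to lock it for setting tiles; then lift the pedal of the turntable with the round dish of tile pieces fully up, to release it. Leave the pedal of the turntable with the roll of masking tape as it is.

Things in the scene. Friction and masses are not known exactly. Their poses are not given: they have to be found in the camera images.
- board_pedal (a point): Centre of the red paddle (40 long, 34 wide, 12 mm thick) on the brake arm of the turntable with the olive-yellow board. Starts up. All 3 turntables are alike: plate 170 mm across, top 90 mm over the desk, pedal sticking out towards the robot. Axes: x along the arm from paddle to hinge, y across the 34 mm width, parallel to the level hinge, z out of the paddle's upper face.
- dish_pedal (a point): The same point and axes on the turntable with the round pale dish of tile pieces; starts down (locked). On all three, the hinge lies 70 mm from this point along +x, 62 mm above the desk. Stops: fully down 15 degrees below level, point 44 mm above the desk, 35 mm free under the paddle; fully up 40 degrees above level, point 107 mm high. Stiff hinge, about 4 N at the paddle, stays where left.
- tape_pedal (a point): The same point and axes on the turntable with the beige roll of masking tape; starts up, to be left as it is. On all three the steel arm is 16 mm wide, and the paddle's two side faces, 34 mm apart, stay upright through the whole swing.

How it is judged:
By the outcome, as a careful person would: the job done as asked, in the order asked, and still so for the second after the job is handed in, with the robot touching nothing.
It also fails if it takes over 48 s, if anything falls off the work surface, if the arm or the gripper's body presses on something with over 40 N, if the wrist force passes 120 N, or if a joint passes its speed limit or range.

ROBOT

A 6-joint arm with a two-finger parallel gripper is mounted at the origin on the work surface; the furniture and walls round the work are solid. World frame = base frame: x ahead of the robot, y to its left, z up, the work surface at z = 0. Lengths are in m, angles in rad, forces in N, time in s.
With the tool pointing down it reaches from about 0.425 to 0.95 m from the base axis. Payload 3.5 kg.
Tool frame: the origin (TCP) lies midway between the tips of the shut fingers; the grasp point (between the pads) lies ctrl.hold_point_z behind it (ctrl.hold_point_z is the distance from the TCP to the grasp point, in m); z points along the fingers, x is the direction in which the jaws open and shut, and the axes are right-handed (so a half turn about z gives the same grasp; the last joint's range is limited). The gripper opens to 85 mm and grips with 20 to 120 N. Pads are 22 mm wide; open, the fingers measure 114 mm over their backs; the gripper's body (76 mm by 85 mm) begins 54 mm behind the grasp point. The pads swing forward as they close: fully open they stand 13 mm farther back than shut.
Start: joints at [1.045, 0.286, 1.577, -0, 1.279, -0.15], TCP at [0.248, 0.628, 0.231] pointing down, gripper open.
Joint ranges: [-2.77, 2.77], [-0.9, 2.22], [0.21, 2.48], [-1.53, 4.67], [0.24, 2.81], [-2.84, 2.84]. Speed limits (rad/s): [2.79, 2.79, 3.14, 3.14, 3.14, 3.14].

INTERFACE

Orientations are given as a unit quaternion [x, y, z, w].
In Python, from plant import ctrl gives the robot as it stands.
- The arm moves only by the tool step_arm, never from a script. Its arguments are lists of equal length, an entry for each row: "gripper": the gripper's target within -1 to 1 (shut at 1, half-way at 0, fully open at -1); "linear": the shift along the tool's x, y, z in m, a list of three; "delta_rot": the turn, a rotation vector about the tool's x, y, z in degrees, a list of three. A call has 1 to 20 rows; each row is the pose to reach, as a shift and turn from the pose commanded when the call began, along the tool's axes at that moment; what a row does not reach only later rows make up. A row lasts 1/8 s, in which the tool goes at most 62.5 mm and 10.7 degrees, less where a joint would pass 70% of its speed; a pose out of reach is approached as far as the arm can. A call with a gripper value outside its range is refused whole. The fingers move at their own pace and stop on an object; "grip_force" is the grip in N (left out, the last holds). Time passes only in rows, so rows that repeat a pose let the fingers close. It gives the time, the measured TCP pose, the force and the opening at its end, in the units of the state.
- ctrl.get_state(): the state, without advancing time (a new reading comes with each control period).
- ctrl.read_camera(name): name is "side" or "top"; returns a dict with "frame" (420x560x3 uint8, red, green, blue), "fx", "fy", "cx", "cy" (pixels), "view" (4x4, takes a point from world to camera coordinates). Camera axes: x right, y down, z forward; pixel columns grow to the right and rows downward; lengths in m; the calibration is good to about 2 mm. A picture is of the moment at which its call begins. There is no depth.
- ctrl.sign_off(): hands the job in, once; it reports no verdict.
The state is a dict: "time": time; "qpos": joint angles; "dq": joint speeds; "joint_efforts": joint torques, N m; "eef_pos": TCP position; "tcp_rot": TCP orientation; "contact_force": force on the tool from outside, world axes, zero at the start; "wrist_torque": the same for the moment, N m; "opening": opening from 0.0 (shut) to 1.0 (fully open).
Only numpy, scipy, OpenCV 4.12 (cv2) and the standard library are available. Lean on these libraries where they do the work, as an engineer would, in place of code of your own. Each camera call takes 0.05 s, during which the arm holds its last target. There are 200 camera calls.

## Working session

There is one attempt and no reset: what is moved stays moved. The work goes in short steps, Python scripts to look and compute and a tool call to move; the robot and the scene stay as the last step left them, time stands still between calls to the robot, and variables do not carry over. Pictures are saved under pics/ and viewed, on a budget of 10 in all, crops included, one or two more only if the job needs it, and the job is handed in when it is done.

Besides the shell and the picture viewer there is one more tool, called after "Call:" as a command line: name --argument value ..., lists and objects as JSON in quotes. step_arm: Moves the arm, as the interface text tells. Its arguments: {"type":"object","properties":{"gripper":{"type":"array"},"linear":{"type":"array"},"delta_rot":{"type":"array"},"grip_force":{"type":"number"}},"required":["gripper","linear","delta_rot"]}

```bash
mkdir -p pics; python3 - <<'E'
from plant import ctrl
import cv2,numpy as np
np.set_printoptions(precision=4,suppress=True)
for n in("top","side"):
    c=ctrl.read_camera(n); cv2.imwrite(f"pics/{n}0.png",c["frame"][:,:,::-1]); print(n,c["fx"],c["fy"],c["cx"],c["cy"]);print(c["view"])
print(ctrl.get_state(),ctrl.hold_point_z)
E
```

```text
top 446.7603058317285 446.7603058317285 279.3870126479371 214.25579580648377
[[ 0.0223 -0.9997  0.0111 -0.0246]
 [-0.9972 -0.023  -0.0705  0.466 ]
 [ 0.0707 -0.0095 -0.9974  1.2807]
 [ 0.      0.      0.      1.    ]]
side 416.5992029080936 416.5992029080936 286.5095838802369 210.85170873153214
[[-0.9969  0.077  -0.0159  0.4649]
 [ 0.0591  0.6014 -0.7967  0.0773]
 [-0.0518 -0.7952 -0.6041  1.023 ]
 [ 0.      0.      0.      1.    ]]
{'time': 0.1, 'qpos': array([ 1.045 ,  0.2871,  1.5781,  0.    ,  1.2786, -0.15  ]), 'dq': array([-0.0007, -0.0031, -0.004 ,  0.0009, -0.0002, -0.0026]), 'joint_efforts': array([  0.0009, -40.7294, -29.3699,  -0.0001,   0.0033,  -0.    ]), 'eef_pos': array([0.2474, 0.6274, 0.23  ]), 'tcp_rot': array([ 0.8267,  0.5626, -0.001 ,  0.0005]), 'contact_force': array([1.1527, 0.3286, 0.0208]), 'wrist_torque': array([-0.0167, -0.0478,  0.0184]), 'opening': 1.000216872005185} 0.0187
```

View pics/top0.png

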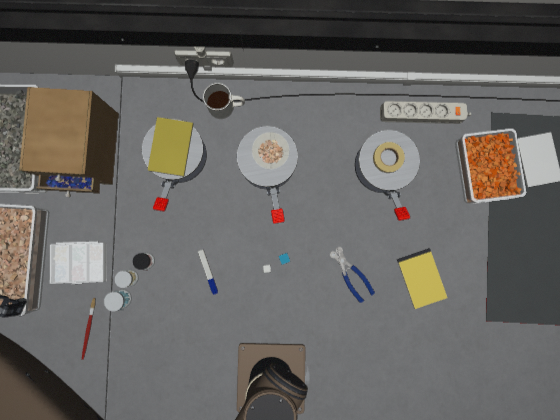

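View pics/side0.png

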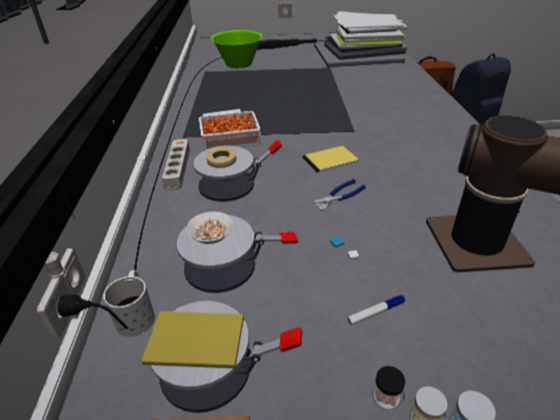

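The top view shows the board's paddle at about (160,204), the dish's at (277,216) and the tape's at (402,213). In the side view they are at about (291,339), (289,238) and (275,147). I'll fit the paddle box to both views to get positions.

```bash
cat > h.py <<'E'
from plant import ctrl
import cv2,numpy as np
from scipy.optimize import minimize,least_squares
from scipy.spatial.transform import Rotation as R
np.set_printoptions(precision=4,suppress=True)
P0={'board':((160,204),(291,339),.49,.32),'dish':((277,216),(289,238),.46,-.01),'tape':((402,213),(275,147),.46,-.33)}
B=np.array([[a,b,c] for a in(-.02,.02) for b in(-.017,.017) for c in(-.006,.006)])
def mask(f,px,rad=40):
    h=cv2.cvtColor(f,cv2.COLOR_RGB2HSV)
    m=((h[...,0]<7)|(h[...,0]>173))&(h[...,1]>150)&(h[...,2]>80)
    n,l,s,c=cv2.connectedComponentsWithStats(m.astype(np.uint8))
    k=min([i for i in range(1,n) if s[i,4]>30],key=lambda i:np.hypot(*(c[i]-px)))
    return (l==k).astype(np.uint8),s[k,4],c[k]
def proj(c,p):
    q=p@c['view'][:3,:3].T+c['view'][:3,3]
    return q[:,:2]/q[:,2:]*[c['fx'],c['fy']]+[c['cx'],c['cy']]
def soft(c,p):
    h=cv2.convexHull(proj(c,p).astype(np.float32))
    im=np.zeros((420*4,560*4),np.uint8); cv2.fillConvexPoly(im,np.round((h+.5)*4*16-8).astype(np.int32),1,shift=4)
    return im
def box(v):  # hinge x,y, yaw, pitch(up +)
    Rm=R.from_euler('ZY',[v[2],v[3]]).as_matrix()   # x axis to hinge; pitch up => x axis points down
    return np.array([v[0],v[1],.062])+(B-[.07,0,0])@Rm.T
def fit(cs,name,pitch0,freepitch=True,pos=None):
    pt,ps,x,y=P0[name]; ms=[mask(c['frame'],p) for c,p in zip(cs,(pt,ps))]
    big=[cv2.resize(m[0],None,fx=4,fy=4,interpolation=cv2.INTER_LINEAR if 0 else 0) for m in ms]
    def cost(v):
        w=np.array(v)*[.01,.01,.1,.1]
        if not freepitch: w[3]=pitch0
        return sum(1-(s&b).sum()/((s|b).sum()) for s,b in((soft(c,box(w)),b) for c,b in zip(cs,big)))
    best=None
    for yaw in(-.3,0,.3):
        v0=[(x+.06*np.cos(yaw))/.01,(y+.06*np.sin(yaw))/.01,yaw/.1,pitch0/.1]
        sx=np.array([v0]+[np.array(v0)+d for d in np.diag([2,2,2,1.5])])
        r=minimize(cost,v0,method='Nelder-Mead',options=dict(initial_simplex=sx,xatol=.01,fatol=1e-4,maxiter=250))
        if best is None or r.fun<best.fun: best=r
    w=best.x*[.01,.01,.1,.1]
    if not freepitch: w[3]=pitch0
    return w,best.fun,box(w).mean(0),[(int(m[1]),m[2]) for m in ms]
def look(tag):
    cs=[ctrl.read_camera(n) for n in("top","side")]
    for n,c in zip("ts",cs): cv2.imwrite(f"pics/{tag}{n}.png",c["frame"][:,:,::-1])
    return cs
E
python3 - <<'E'
from h import *
cs=look("a")
for n,p in(('board',40),('dish',-15),('tape',40)):
    for fp in(0,1):
        w,f,c,m=fit(cs,n,np.radians(p),fp); print(n,fp,'hinge',w[:2],'yaw,pitch',np.degrees(w[2:]),'cost',f,'centre',c,m)
# plate centres (z=.09) from eye
c=cs[0];V=c['view']
for n,px in(('board',(173,149)),('dish',(267,156)),('tape',(389,160))):
    d=V[:3,:3].T@[(px[0]-c['cx'])/c['fx'],(px[1]-c['cy'])/c['fy'],1]; o=-V[:3,:3].T@V[:3,3]; print(n,o+d*(.09-o[2])/d[2])
E
```

```text
board 0 hinge [0.5337 0.3032] yaw,pitch [-8.9594 40.    ] cost 0.5026077363592174 centre [0.4807 0.3115 0.107 ] [(153, array([160.1176, 203.7255])), (379, array([290.6887, 338.4327]))]
board 1 hinge [0.5342 0.3033] yaw,pitch [-8.1386 40.1119] cost 0.5014281421723377 centre [0.4812 0.3109 0.1071] [(153, array([160.1176, 203.7255])), (379, array([290.6887, 338.4327]))]
dish 0 hinge [0.5256 0.0046] yaw,pitch [ 11.5865 -15.    ] cost 0.5248954086177087 centre [ 0.4594 -0.009   0.0439] [(151, array([277.3377, 215.6424])), (157, array([288.1338, 236.6561]))]
dish 1 hinge [0.5269 0.0073] yaw,pitch [ 12.9827 -12.6918] cost 0.5261109040021915 centre [ 0.4604 -0.008   0.0466] [(151, array([277.3377, 215.6424])), (157, array([288.1338, 236.6561]))]
tape 0 hinge [ 0.5253 -0.3489] yaw,pitch [-4.4136 40.    ] cost 0.5032577656225681 centre [ 0.4719 -0.3447  0.107 ] [(149, array([401.6577, 213.1477])), (94, array([274.7553, 145.9255]))]
tape 1 hinge [ 0.521  -0.3528] yaw,pitch [-10.7133  43.2525] cost 0.4724692474630854 centre [ 0.4709 -0.3434  0.11  ] [(149, array([401.6577, 213.1477])), (94, array([274.7553, 145.9255]))]
board [0.635  0.2843 0.09  ]
dish [0.6218 0.0245 0.09  ]
tape [ 0.6189 -0.3135  0.09  ]
```

```bash
python3 - <<'E'
from h import *
cs=look("b"); out=[]
for w,c3 in(((.534,.3032,np.radians(-9.5),np.radians(40)),0),((.5258,.005,np.radians(11.7),np.radians(-15)),1)):
    row=[]
    for c in cs:
        b=box(w); p=proj(c,b); u,v=np.round(p.mean(0)).astype(int)
        im=c['frame'][v-38:v+25,u-42:u+42,::-1].copy() if c is cs[0] else c['frame'][v-32:v+31,u-55:u+29,::-1].copy()
        ox,oy=(u-42,v-38) if c is cs[0] else (u-55,v-32)
        im=cv2.resize(im,None,fx=4.5,fy=4.5,interpolation=cv2.INTER_NEAREST)
        h=cv2.convexHull(((p-[ox,oy]+.5)*4.5).astype(np.float32)); cv2.polylines(im,[h.astype(int)],1,(255,255,0),1)
        ax=proj(c,np.array([b.mean(0),[w[0],w[1],.062]])); a=((ax-[ox,oy]+.5)*4.5).astype(int); cv2.line(im,a[0].tolist(),a[1].tolist(),(0,255,0),1)
        row.append(im)
    out.append(np.hstack(row))
o=np.vstack(out);print(o.shape);cv2.imwrite("pics/ov.png",o)
E
```

```text
(568, 756, 3)
```

View pics/ov.png

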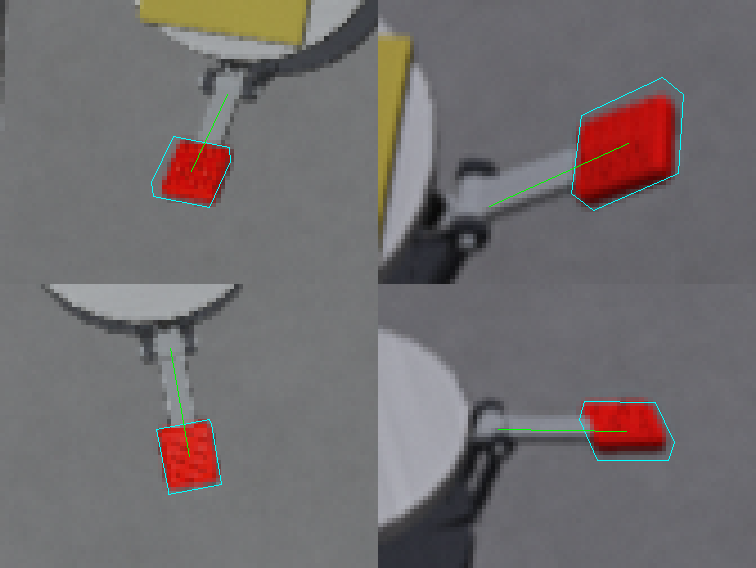

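```bash
cat >> h.py <<'E'
def cfit(cs,name,pitch,yaw):
    pt,ps,x,y=P0[name]; ob=[mask(c['frame'],p)[2] for c,p in zip(cs,(pt,ps))]
    def cen(c,b):
        h=cv2.convexHull(proj(c,b).astype(np.float32)); m=cv2.moments(h); return np.array([m['m10'],m['m01']])/m['m00']
    f=lambda v:np.concatenate([cen(c,box((v[0],v[1],yaw,v[2] if len(v)>2 else pitch)))-o for c,o in zip(cs,ob)])
    h0=[x+.06*np.cos(yaw),y+.06*np.sin(yaw)]
    o=[]
    for v0 in(h0,h0+[pitch]):
        r=least_squares(f,v0,x_scale=[.01,.01,.1][:len(v0)],diff_step=1e-4); p=r.x[2] if len(v0)>2 else pitch
        o.append((r.x[:2],np.degrees(p),box((*r.x[:2],yaw,p)).mean(0),r.fun))
    return o
def togo(p,yawjaw=None,s=None):
    "shift in tool axes (commanded~measured) and turn about tool z to have tool x at yawjaw deg"
    s=s or ctrl.get_state(); Rm=R.from_quat(s['tcp_rot']).as_matrix()
    d=Rm.T@(np.array(p)-s['eef_pos']); a=None
    if yawjaw is not None: a=-((yawjaw-np.degrees(np.arctan2(Rm[1,0],Rm[0,0]))+90)%180-90)
    return d,a
E
python3 - <<'E'
from h import *
cs=look("c")
for n,p,y in(('board',40,-9.5),('dish',-15,11.7),('tape',40,11.5)):
    for r in cfit(cs,n,np.radians(p),np.radians(y)): print(n,*r)
y=np.radians(-9.5)
h=cfit(cs,'board',np.radians(40),y)[0][0]; e=np.array([np.cos(y),np.sin(y)])
for rr,z in((.052,.17),(.052,.13),(.066,.05)): print(rr,z,*togo([*(h-rr*e),z],80.5))
print(ctrl.get_state()['tcp_rot'])
E
```

```text
board [0.5348 0.3032] 40.0 [0.4819 0.312  0.107 ] [-1.1573 -0.3034  0.0913 -0.8518]
board [0.5384 0.3007] 34.95035225829258 [0.4818 0.3101 0.1021] [ 0.0154 -0.0926  0.0572  0.0039]
dish [0.5269 0.0031] -14.999999999999998 [ 0.4607 -0.0106  0.0439] [ 0.9403 -0.0183  0.1     1.1376]
dish [0.5282 0.006 ] -10.172831266380157 [ 0.4607 -0.008   0.0496] [ 0.0293 -0.181   0.1511  0.0127]
tape [ 0.524 -0.334] 40.0 [ 0.4715 -0.3447  0.107 ] [ 0.2062 -0.2166  0.2537  0.4204]
tape [ 0.5224 -0.3333] 41.97645127163112 [ 0.4714 -0.3437  0.1088] [ 0.0303 -0.2537  0.2724  0.0228]
0.052 0.17 [-0.2074  0.3354  0.0612] -12.029011572447516
0.052 0.13 [-0.2074  0.3354  0.1012] -12.029011572447516
0.066 0.05 [-0.2103  0.3217  0.1812] -12.029011572447516
[ 0.8267  0.5626 -0.0002  0.0001]
```

Call:
step_arm --gripper '[1,1,1,1,1,1,1,1,1,1,1,1]' --linear '[[-0.03,0.045,0.0],[-0.06,0.09,0.0],[-0.09,0.135,0.0],[-0.12,0.18,0.01],[-0.14,0.225,0.02],[-0.165,0.265,0.03],[-0.185,0.3,0.045],[-0.2,0.325,0.055],[-0.207,0.335,0.06],[-0.207,0.335,0.06],[-0.207,0.335,0.06],[-0.207,0.335,0.06]]' --delta_rot '[[0,0,0],[0,0,0],[0,0,-3],[0,0,-5],[0,0,-7],[0,0,-9],[0,0,-11],[0,0,-12],[0,0,-12],[0,0,-12],[0,0,-12],[0,0,-12]]'

```text
time: 1.9
eef_pos: [0.483, 0.3134, 0.1719]
tcp_rot: [0.763, 0.646, 0.0, 0.0]
contact_force: [0.3, 0.1, -0.8]
opening: -0.0
```

```bash
python3 - <<'E'
from h import *
y=np.radians(-9.5); h=np.array([.536,.302]); e=np.array([np.cos(y),np.sin(y)])
print({k:ctrl.get_state()[k] for k in('time','opening','contact_force','eef_pos')})
for rr,z in((.052,.17),(.052,.13),(.056,.10),(.064,.07),(.066,.05)): print(rr,z,*togo([*(h-rr*e),z],80.5))
E
```

```text
{'time': 1.9, 'opening': -0.0002329322372587589, 'contact_force': array([ 0.256 ,  0.1388, -0.8333]), 'eef_pos': array([0.483 , 0.3134, 0.1719])}
0.052 0.17 [-0.0025  0.0022  0.0019] 0.051812626005727225
0.052 0.13 [-0.0025  0.0021  0.0419] 0.051812626005727225
0.056 0.1 [-0.0025 -0.0019  0.0719] 0.051812626005727225
0.064 0.07 [-0.0026 -0.0099  0.1019] 0.051812626005727225
0.066 0.05 [-0.0026 -0.0119  0.1219] 0.051812626005727225
```

Call:
step_arm --gripper '[1,1,1,1,1,1,1,1,1,1,1,1]' --linear '[[-0.002,0.002,0.02],[-0.002,0.002,0.035],[-0.002,0.002,0.045],[-0.002,0.001,0.053],[-0.002,0.0,0.061],[-0.002,-0.001,0.069],[-0.002,-0.003,0.077],[-0.002,-0.005,0.085],[-0.002,-0.008,0.093],[-0.002,-0.01,0.101],[-0.002,-0.011,0.107],[-0.002,-0.011,0.111]]' --delta_rot '[[0,0,0],[0,0,0],[0,0,0],[0,0,0],[0,0,0],[0,0,0],[0,0,0],[0,0,0],[0,0,0],[0,0,0],[0,0,0],[0,0,0]]'

```text
time: 3.4
eef_pos: [0.4727, 0.3123, 0.0603]
tcp_rot: [0.763, 0.646, 0.001, 0.0]
contact_force: [1.6, -0.7, 4.0]
opening: 0.001
```

Call:
step_arm --gripper '[1,1,1,1]' --linear '[[0,0,0.002],[0,0,0.004],[0,0,0.006],[0,0,0.007]]' --delta_rot '[[0,0,0],[0,0,0],[0,0,0],[0,0,0]]'

```text
time: 3.9
eef_pos: [0.4721, 0.3123, 0.0532]
tcp_rot: [0.763, 0.646, -0.0, -0.0]
contact_force: [2.1, -1.3, 3.6]
opening: -0.0
```

Call:
step_arm --gripper '[1,1,1,1]' --linear '[[0,0,0.001],[0,0,0.002],[0,0,0.003],[0,0,0.003]]' --delta_rot '[[0,0,0],[0,0,0],[0,0,0],[0,0,0]]'

```text
time: 4.4
eef_pos: [0.4723, 0.3123, 0.0515]
tcp_rot: [0.763, 0.646, -0.0, -0.0]
contact_force: [-1.5, -1.9, 9.7]
opening: -0.0
```

Call:
step_arm --gripper '[1,1,1,1]' --linear '[[0,0,0.001],[0,0,0.002],[0,0,0.003],[0,0,0.003]]' --delta_rot '[[0,0,0],[0,0,0],[0,0,0],[0,0,0]]'

```text
time: 4.9
eef_pos: [0.4724, 0.3124, 0.051]
tcp_rot: [0.763, 0.646, -0.001, -0.0]
contact_force: [-6.1, -4.7, 22.2]
opening: -0.006
```

Call:
step_arm --gripper '[1,1,1,1,1,1]' --linear '[[0,0,-0.02],[0,0,-0.06],[0,0,-0.1],[0,0,-0.14],[0,0,-0.14],[0,0,-0.14]]' --delta_rot '[[0,0,0],[0,0,0],[0,0,0],[0,0,0],[0,0,0],[0,0,0]]'

```text
time: 5.65
eef_pos: [0.4708, 0.3118, 0.1857]
tcp_rot: [0.763, 0.646, -0.002, -0.001]
contact_force: [-0.3, 0.3, -0.0]
opening: 0.001
```

```bash
python3 - <<'E'
from h import *
s=ctrl.get_state();print(s['eef_pos'],s['qpos'],s['contact_force'])
y=np.radians(11.7); h=np.array([.5275,.0045]); e=np.array([np.cos(y),np.sin(y)])
for rr,z in((.068,.19),(.068,.021)): print(rr,z,*togo([*(h-rr*e),z],101.7))
E
```

```text
[0.4708 0.3118 0.1857] [ 0.4052  0.0891  1.8907  0.0003  1.1654 -0.9994] [-0.3406  0.3189 -0.0381]
0.068 0.19 [-0.3183  0.0434 -0.0039] -21.22944490335486
0.068 0.021 [-0.318   0.0439  0.1651] -21.22944490335486
```

Call:
step_arm --gripper '[1,1,-1,-1,-1,-1,-1,-1,-1,-1,-1,-1]' --linear '[[-0.035,0.005,0],[-0.075,0.01,0],[-0.115,0.016,0],[-0.155,0.021,0],[-0.195,0.027,0],[-0.235,0.032,0],[-0.27,0.037,0],[-0.3,0.041,0],[-0.318,0.0435,0],[-0.318,0.0435,0],[-0.318,0.0435,0],[-0.318,0.0435,0]]' --delta_rot '[[0,0,0],[0,0,-3],[0,0,-6],[0,0,-9],[0,0,-12],[0,0,-15],[0,0,-18],[0,0,-21.2],[0,0,-21.2],[0,0,-21.2],[0,0,-21.2],[0,0,-21.2]]'

```text
time: 7.15
eef_pos: [0.4621, -0.0077, 0.1868]
tcp_rot: [0.631, 0.776, -0.0, -0.001]
contact_force: [0.2, -0.2, 0.4]
opening: 1.0
```

```bash
python3 - <<'E'
from h import *
s=ctrl.get_state();print(s['eef_pos'],s['qpos'],s['contact_force'])
cs=look("d")
P0['board']=((158,208),(300,350),.46,.31)
for r in cfit(cs,'board',np.radians(-15),np.radians(-9.5)): print(*r)
y=np.radians(11.7); h=np.array([.5275,.0045]); e=np.array([np.cos(y),np.sin(y)])
for rr,z in((.068,.19),(.068,.021)): print(rr,z,*togo([*(h-rr*e),z],101.7))
E
```

```text
[ 0.4621 -0.0077  0.1868] [-0.2369 -0.154   2.125   0.0002  1.1719 -2.0126] [ 0.2425 -0.1738  0.4403]
[0.5395 0.2997] -14.999999999999998 [0.4728 0.3109 0.0439] [ 0.4263 -0.0293  0.0512  0.29  ]
[0.54   0.3003] -13.39284531805439 [0.4728 0.3116 0.0458] [ 0.0194 -0.1047  0.065   0.0047]
0.068 0.19 [-0.0011 -0.0017 -0.0028] 0.03301421728163234
0.068 0.021 [-0.0011 -0.0016  0.1662] 0.03301421728163234
```

View pics/ds.png

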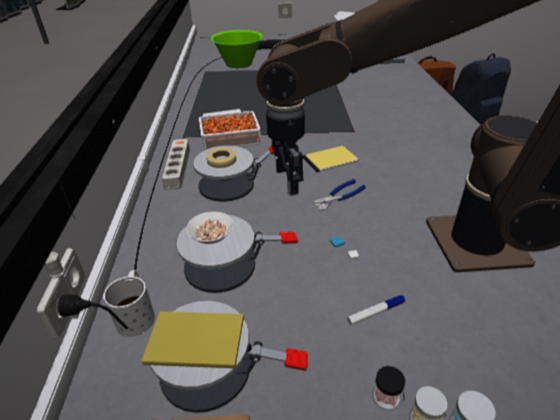

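The side view shows the board's pedal down at (296,358), and the dish's pedal still down at (288,238) with the open gripper above it. I'll descend around the dish's paddle.

Call:
step_arm --gripper '[-1,-1,-1,-1,-1,-1,-1]' --linear '[[-0.001,-0.0015,0.04],[-0.001,-0.0015,0.08],[-0.001,-0.0015,0.11],[-0.001,-0.0015,0.135],[-0.001,-0.0015,0.155],[-0.001,-0.0015,0.165],[-0.001,-0.0015,0.165]]' --delta_rot '[[0,0,0],[0,0,0],[0,0,0],[0,0,0],[0,0,0],[0,0,0],[0,0,0]]'

```text
time: 8.12
eef_pos: [0.4608, -0.0095, 0.0219]
tcp_rot: [0.631, 0.775, -0.0, -0.001]
contact_force: [0.7, 0.2, 0.5]
opening: 1.003
```

```bash
python3 - <<'E'
from h import *
s=ctrl.get_state();print(s['eef_pos'],s['qpos'],s['contact_force'])
cs=look("e"); o=[]
for c in cs:
    u,v=proj(c,np.array([[.47,-.008,.05]]))[0].astype(int)
    o.append(cv2.resize(c['frame'][v-45:v+45,u-55:u+55,::-1],None,fx=3.6,fy=3.6,interpolation=cv2.INTER_CUBIC))
cv2.imwrite("pics/ecrop.png",np.hstack(o))
E
```

```text
[ 0.4608 -0.0095  0.0219] [-0.2414  0.1114  2.2193  0.      0.8121 -2.0163] [0.7338 0.1798 0.4806]
```

View pics/ecrop.png

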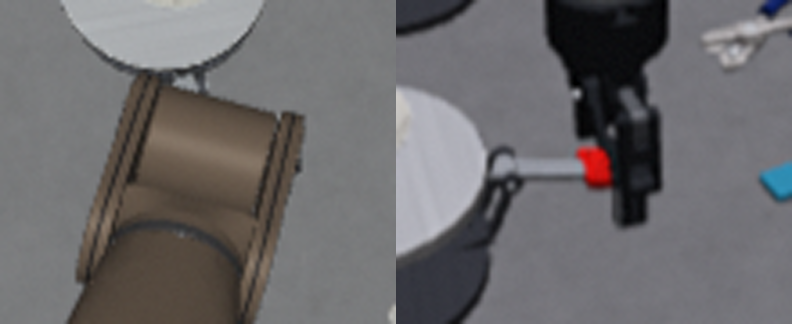

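The crop shows the fingers straddling the red paddle (right half, 595,168) with a clear gap. Closing now.

Call:
step_arm --gripper '[0,0.3,1,1,1,1,1,1]' --linear '[[0,0,0],[0,0,0],[0,0,0],[0,0,0],[0,0,0],[0,0,0],[0,0,0],[0,0,0]]' --delta_rot '[[0,0,0],[0,0,0],[0,0,0],[0,0,0],[0,0,0],[0,0,0],[0,0,0],[0,0,0]]' --grip_force 30

```text
time: 9.22
eef_pos: [0.461, -0.008, 0.0226]
tcp_rot: [0.633, 0.774, 0.002, -0.001]
contact_force: [-0.5, 7.9, 2.6]
opening: 0.391
```

Call:
step_arm --gripper '[1,1,1,1,1,1,1,1,1,1,1]' --linear '[[0.0015,0,0],[0.0015,-0.0013,-0.006],[0.0015,-0.002,-0.012],[0.0015,-0.0024,-0.018],[0.0015,-0.002,-0.024],[0.0015,-0.0013,-0.03],[0.0015,0,-0.036],[0.0015,0.002,-0.042],[0.0015,0.004,-0.0475],[0.0015,0.007,-0.053],[0.0015,0.007,-0.053]]' --delta_rot '[[0,0,0],[0,0,0],[0,0,0],[0,0,0],[0,0,0],[0,0,0],[0,0,0],[0,0,0],[0,0,0],[0,0,0],[0,0,0]]'

```text
time: 10.6
eef_pos: [0.4667, -0.0068, 0.0757]
tcp_rot: [0.631, 0.775, -0.001, -0.002]
contact_force: [-7.4, 0.4, -1.8]
opening: 0.389
```

Call:
step_arm --gripper '[1,1,1,1,1]' --linear '[[0,0.0015,-0.0025],[0,0.0033,-0.0052],[0,0.005,-0.0077],[0,0.007,-0.01],[0,0.007,-0.01]]' --delta_rot '[[0,0,0],[0,0,0],[0,0,0],[0,0,0],[0,0,0]]'

```text
time: 11.22
eef_pos: [0.4734, -0.0054, 0.0853]
tcp_rot: [0.631, 0.775, -0.001, -0.002]
contact_force: [-6.1, 1.0, -4.9]
opening: 0.392
```

```bash
python3 - <<'E'
from h import *
cs=look("f"); o=[]
for c in cs:
    u,v=proj(c,np.array([[.49,-.005,.08]]))[0].astype(int)
    o.append(cv2.resize(c['frame'][v-45:v+45,u-55:u+55,::-1],None,fx=3.6,fy=3.6,interpolation=cv2.INTER_CUBIC))
cv2.imwrite("pics/fcrop.png",np.hstack(o))
E
```

```text
(no output)
```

View pics/fcrop.png

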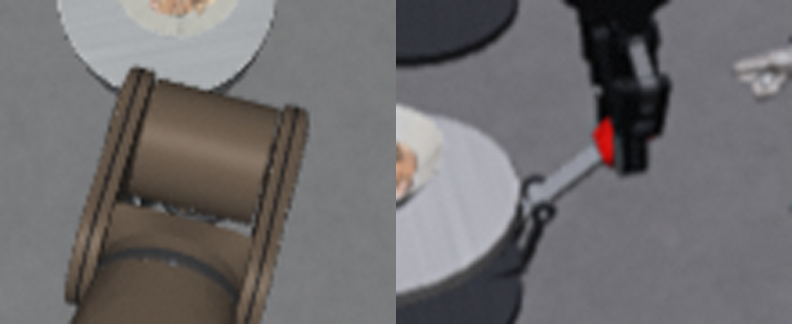

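The side crop shows the paddle (605,142) held and raised steeply. Next I'll press gently past it, to confirm the upper stop.

Call:
step_arm --gripper '[1,1,1,1,1]' --linear '[[0,0.001,-0.001],[0,0.0015,-0.002],[0,0.002,-0.003],[0,0.0025,-0.004],[0,0.0025,-0.004]]' --delta_rot '[[0,0,0],[0,0,0],[0,0,0],[0,0,0],[0,0,0]]'

```text
time: 11.95
eef_pos: [0.4767, -0.0047, 0.0892]
tcp_rot: [0.632, 0.775, 0.0, -0.001]
contact_force: [-3.2, 2.0, -7.9]
opening: 0.394
```

Call:
step_arm --gripper '[1,1,1,1,1]' --linear '[[0,0.001,-0.001],[0,0.0015,-0.002],[0,0.002,-0.003],[0,0.0025,-0.004],[0,0.0025,-0.004]]' --delta_rot '[[0,0,0],[0,0,0],[0,0,0],[0,0,0],[0,0,0]]'

```text
time: 12.58
eef_pos: [0.4784, -0.0043, 0.0913]
tcp_rot: [0.632, 0.775, -0.0, -0.001]
contact_force: [1.9, 1.1, -26.5]
opening: 0.389
```

Call:
step_arm --gripper '[-1,-1,-1,-1,-1,-1,-1,-1,-1,-1,-1,-1]' --linear '[[0,0,0],[0,0,0],[0,0,0],[0,0,0],[0,0,0],[0,0,-0.02],[0,0,-0.06],[0,0,-0.1],[0,-0.01,-0.15],[0.03,-0.01,-0.18],[0.08,-0.01,-0.18],[0.13,-0.01,-0.18]]' --delta_rot '[[0,0,0],[0,0,0],[0,0,0],[0,0,0],[0,0,0],[0,0,0],[0,0,0],[0,0,0],[0,0,0],[0,0,0],[0,0,0],[0,0,0]]'

```text
time: 14.08
eef_pos: [0.4432, 0.1218, 0.2741]
tcp_rot: [0.632, 0.775, 0.001, 0.001]
contact_force: [0.3, 0.3, -0.6]
opening: 0.999
```

```bash
python3 - <<'E'
from h import *
cs=look("g")
P0['board']=((158,208),(297,358),.46,.31); P0['dish']=((275,210),(275,215),.47,-.01)
for n,p,y in(('board',-15,-9.5),('dish',40,11.7),('tape',40,11.5)):
    for r in cfit(cs,n,np.radians(p),np.radians(y)): print(n,*r)
E
```

```text
board [0.5394 0.3001] -14.999999999999998 [0.4727 0.3112 0.0439] [ 0.6889 -0.0771  0.1009  0.4657]
board [0.5402 0.301 ] -12.43806367335956 [0.4728 0.3123 0.0469] [ 0.0378 -0.1979  0.1228  0.0099]
dish [0.5283 0.0047] 40.0 [ 0.4758 -0.0061  0.107 ] [ 0.5052 -0.2549  0.2645  0.6255]
dish [0.5259 0.0055] 42.92668454859413 [ 0.4758 -0.0049  0.1097] [ 0.0486 -0.3407  0.2856  0.0254]
tape [ 0.5241 -0.3339] 40.0 [ 0.4715 -0.3445  0.107 ] [ 0.1607 -0.2368  0.2697  0.3154]
tape [ 0.5229 -0.3333] 41.44100799667395 [ 0.4715 -0.3438  0.1083] [ 0.0318 -0.2639  0.2834  0.0245]
```

View pics/gs.png

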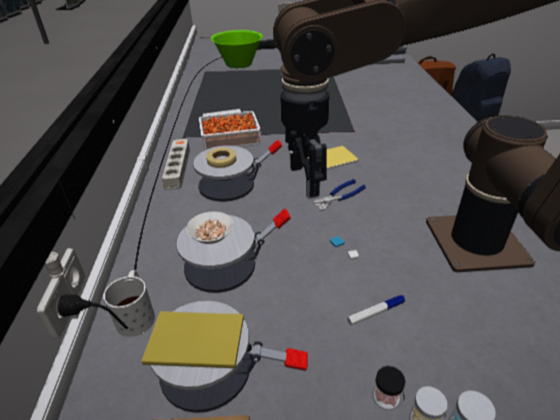

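```bash
python3 -c "
from plant import ctrl
print(ctrl.sign_off(), ctrl.get_state()['contact_force'])"
```

```text
the job is handed in; nothing more can be done
the job is handed in; nothing more can be done
```

The job is handed in: I pushed the board's pedal fully down first, then lifted the dish's pedal fully up. I never touched the tape's pedal.

- **Board pedal:** I pressed it with the shut fingers until the force climbed to 22 N and the paddle stopped moving. The last pictures put it about 12 to 15 degrees below level.
- **Dish pedal:** I gripped it by its side faces and swung it up until the force climbed to about 26 N and it stopped moving, then let go. The last pictures put it about 40 to 43 degrees above level.
- **Tape pedal:** It measures the same as at the start, about 40 to 42 degrees up.

After the release the gripper was clear of everything, the force reading was near zero, and the clock stood at about 14 s of the 48 s allowed.

The camera angles are only good to about 3 to 5 degrees. With the angle left free, the fit put the board's pedal at -12.4 degrees rather than -15. It also placed the board's hinge about 5 mm differently before and after the push. For "fully" down and up I relied mainly on the force rising at the stops.

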